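# Slide the last hexagonal LED module over the lip into the measuring nest

### The arm

A 7-joint arm with a two-finger parallel gripper is mounted at the origin on the work surface. World frame = base frame: x ahead of the robot, y to its left, z up, the work surface at z = 0. Lengths are in m, angles in rad, forces in N, time in s.
With the tool pointing down it reaches from about 0.425 to 0.875 m from the base axis. Payload 4.7 kg.
Tool frame: the origin (TCP) lies between the finger pads; the fingertips stand 14 mm ahead of it and the grasp point (between the pads) lies 5 mm behind it; z points along the fingers, y is the line along which they close (so a half turn about z gives the same grasp; the last joint's range is limited). The gripper opens to 87 mm and grips with 3 to 60 N. Pads are 19 mm wide; open, the fingers measure 117 mm over their backs; the gripper's body (75 mm by 190 mm) begins 51 mm behind the grasp point.
Start: joints at [-1.331, 0.321, -0.07, 1.45, 0.023, 1.371, -0.057], TCP at [0.146, 0.634, 0.237] pointing down, gripper open.
Joint ranges: [-2.86, 2.86], [-0.3, 2.09], [-1.38, 1.24], [0.06, 2.45], [-1.56, 4.7], [0.09, 2.05], [-2.69, 2.69]. Speed limits (rad/s): [2.57, 2.57, 3.14, 3.14, 3.14, 3.14, 3.14].

### API

Orientations are given as a rotation vector (axis times angle).
In Python, from bench import ctrl gives the robot as it stands.
- The arm moves only by the shell command python3 -m inch 'ROWS' [OPENING] [FORCE]. ROWS is JSON, a list of rows, each a list of 6 numbers: the shift along the world's x, y, z in mm, then the turn, a rotation vector about the world's x, y, z in degrees. In form: [[tx, ty, tz, rx, ry, rz], ...]. A call has 1 to 20 rows; each row is the pose to reach, as a shift and turn from the pose commanded when the call began; what a row does not reach only later rows make up. A row lasts 1/8 s, in which the tool goes at most 62.5 mm and 10.7 degrees, less where a joint would pass 70% of its speed; a pose out of reach is approached as far as the arm can. A call with a gripper value outside its range is refused whole. OPENING is the finger opening in mm, from 0 to 87, set as the call begins (- or left out, the last holds). The fingers move at their own pace and stop on an object; FORCE is the grip in N (left out, the last holds). Time passes only in rows, so rows that repeat a pose let the fingers close. It gives the time, the measured TCP pose, the force, the opening and the grip force at its end, in the units of the state.
- ctrl.get_state(): the state, without advancing time (a new reading comes with each control period).
- ctrl.get_image(name): name is "side" or "top" or "wrist"; returns (picture, depth): 420x560x3 uint8, red, green, blue; 420x560 float32, m along the optical axis (not along the pixel's ray), 0 where there is no reading.
- ctrl.camera_params(name): a dict with "mtx" (3x3 intrinsics, pixels), "T" (4x4, takes a point from camera to world coordinates). Camera axes: x right, y down, z forward; pixel columns grow to the right and rows downward; lengths in m; the calibration is good to about 2 mm. A picture is of the moment at which its call begins: read the wrist's pose just before it. camera_params takes no time and is no camera call; for the wrist camera it gives the pose at the moment of the call.
- ctrl.close_job(): hands the job in; it is judged then, once.
The state is a dict: "time": time; "joint_positions": joint angles; "qd": joint speeds; "joint_torque": joint torques, N m; "position": TCP position; "tool_rot": TCP orientation; "ft_force": force on the tool from outside, world axes, zero at the start; "torque": the same for the moment, N m; "grip_width": opening from 0.0 (shut) to 1.0 (fully open); "grip_force": force on a finger pad.
Only numpy, scipy, OpenCV 4.12 (cv2) and the standard library are available. Lean on these libraries where they do the work, as an engineer would, in place of code of your own. Each camera call takes 0.05 s, during which the arm holds its last target. There are 200 camera calls.

### The job

Load the last hexagonal LED module into the light-measuring station: lay it flat, opal face up, on the steel apron in front of the nest and let go of it, then push it along the apron and over the raised lip, leaning the gripper back so as to keep clear of the measuring bridge, until it drops into the empty seat; do not carry it over the lip. Push it fully home, so that it lies flat on the nest floor with its flat faces against the three modules already there, and leave those seated and everything else on the bench where it is.

Things in the scene. Friction and masses are not known exactly. Their poses are not given: they have to be found in the camera images.
- hex_module: The module to load: hexagonal aluminium body, white opal window on top, 66 mm across flats (76 across corners), 24 mm thick, about 0.2 kg; grasp it across any two opposite flats. It lies opal face up on the bench, left or right of the station. Origin: centre of its underside; z out through the opal face; x square to one pair of flats, the other flats at +-60 degrees.
- station: Light-measuring station, fixed: aluminium base 325 x 330 mm (x -200 to +125, y +-165 mm in its frame, top at z 17 mm) with a black nest for four hexagonal modules at its far end and a steel apron at its near end. Origin: at bench height under the centre of the one empty (near) seat; x points from the apron into the nest, z up. Station-frame numbers below are in mm.
- apron (a point): Middle of the feed apron, a smooth level steel plate in front of the nest, on its top: station frame x -118, y 0, z 20; axes as the station's. The apron reaches from x -200 to -56, y +-108. Two black lead-in cheeks, 14 mm high, stand at its far end, slanting from x -74, |y| 54 in to x -55, |y| 41.
- lip (a point): Middle of the raised lip's top: station frame x -43.5, y 0, z 24. A ramp climbs from the apron (x -56, z 20) to x -46; the top is flat, x -46 to -41; then a sheer step down to the nest floor at z 17. The lip runs between two black blocks with inner faces at y +-40.5 and tops at z 34.
- seat (a point): Centre of the empty seat on the nest floor: station frame x 0, y 0, z 17. The module, fully home with its flats touching the other three, is centred here, one pair of flats square to x: near flat at x -33, top at z 41. It drops off the lip when its near flat passes x -41 and then still has about 8 mm to be pushed until its flats touch the others.
- bridge: Measuring bridge, fixed; origin and axes as the station's. Aluminium beam along y over the near seat, x -32 to -2, z 180 to 210; posts at y +-130 to 160; round light sensor 34 mm across behind the beam (x -2 to 55, z 168 to 255). A gripper pointing straight down cannot push a module home without striking the beam; leaning back towards the apron by 20 degrees or more it can.
- back_module: Module like hex_module, origin likewise, already in the far seat (station frame x 66, y 0); loose, about 1 mm of play.
- left_module: Module like hex_module, origin likewise, already in the left seat (station frame x 33, y 57); loose, about 1 mm of play.
- right_module: Module like hex_module, origin likewise, already in the right seat (station frame x 33, y -57); loose, about 1 mm of play.
- round_module: Bystander: a round LED module of the same aluminium and opal, 76 mm in diameter, 24 mm thick, lying on the side of the station where the hexagonal one is not; origin at the centre of its underside.
- driver: Bystander: white LED driver box, 40 x 152 x 30 mm, long along its y; origin at the centre of its underside.
- reel: Bystander: white reel of LED tape lying flat, 130 mm across, 17 mm high; origin at the centre of its underside.
- screwdriver: Bystander: screwdriver with black handle, about 190 mm long, lying along its x; origin at its underside.

How it is judged:
On the way:
1. the hexagonal module lies flat on the apron in front of the lip, opal face up, let go (x of hex_module in the frame of station between -0.2 and -0.085 m and y of hex_module in the frame of station between -0.1 and 0.1 m and z of hex_module in the frame of station between 0.0175 and 0.0225 m and contact force between hex_module and the fingers below 0.1 N and linear speed of hex_module below 0.01 m/s and angle between hex_module's own z axis and vertical below 0.035 rad), for 0.2 s.
At the end, for the whole second after the job is handed in: The hexagonal module rests in the empty seat, opal face up, flat within 2 degrees, on the nest floor within 2 mm, its centre at most 68.5 mm from those of the three other modules (faces touching within 2.5 mm), and those three still lie flat on the nest floor (z of hex_module in the frame of station between 0.0145 and 0.019 m and linear speed of hex_module below 0.01 m/s and angle between each of hex_module, back_module, left_module, right_module's own z axis and vertical below 0.035 rad and horizontal distance between hex_module and back_module below 0.0685 m and z of each of back_module, left_module, right_module in the frame of station below 0.019 m and horizontal distance between hex_module and left_module below 0.0685 m and horizontal distance between hex_module and right_module below 0.0685 m).
It fails at once if the hexagonal module is carried over the lip or nest (more than 20 mm above the lip) instead of being slid over (x of hex_module in the frame of station between -0.05 and 0.1 m and y of hex_module in the frame of station between -0.045 and 0.045 m and z of hex_module in the frame of station above 0.044 m).
It fails at once if the hexagonal module is dropped from more than about 30 mm above the apron (height (world z) of hex_module above 0.05 m and contact force between hex_module and anything else below 0.02 N).
It fails at once if the measuring bridge is struck (more than 3 N) (contact force between bridge and anything else above 3 N).
It fails at once if a module already in the nest is lifted or tipped out of its seat (20 mm) (distance of any of back_module, left_module, right_module from where it was at the start of the episode above 0.02 m).
It fails at once if a bystander is moved by more than 30 mm (distance of any of round_module, driver, reel, screwdriver from where it was at the start of the episode above 0.03 m).
It also fails if it takes over 50 s, if anything falls off the work surface, if the arm or the gripper's body presses on something with over 40 N, if the wrist force passes 120 N, or if a joint passes its speed limit or range.

## Working session

There is one attempt and no reset: what is moved stays moved. The work goes in short steps, Python scripts to look and compute and a shell command to move; the robot and the scene stay as the last step left them, time stands still between calls to the robot, and variables do not carry over. Pictures are saved under pics/ and viewed, at most 12 in all, crops included, and the job is handed in when it is done.

```bash
ls; mkdir -p pics; python3 - <<'E'
from bench import ctrl
import cv2,numpy as np
s=ctrl.get_state();print(s['time'],s['position'],s['tool_rot'])
for n in ['top','side']:
    im,d=ctrl.get_image(n);cv2.imwrite(f'pics/{n}0.png',im[:,:,::-1]);np.savez(f'pics/{n}0.npz',im=im,d=d)
    p=ctrl.camera_params(n);print(n,np.round(p['mtx'],1).tolist(),np.round(p['T'],3).tolist())
E
```

```text
pics
0.0 [0.14546693 0.63295354 0.23544997] [-3.53843348e-01 -3.12153743e+00  3.06145295e-03]
top [[422.6, 0.0, 277.4], [0.0, 422.6, 211.0], [0.0, 0.0, 1.0]] [[-0.009, -0.991, 0.131, 0.34], [-1.0, 0.009, -0.003, 0.002], [0.002, -0.131, -0.991, 1.214], [0.0, 0.0, 0.0, 1.0]]
side [[410.6, 0.0, 280.5], [0.0, 410.6, 208.8], [0.0, 0.0, 1.0]] [[0.787, 0.515, -0.34, 0.918], [0.617, -0.661, 0.427, -0.505], [-0.005, -0.546, -0.838, 1.025], [0.0, 0.0, 0.0, 1.0]]
```

View pics/top0.png

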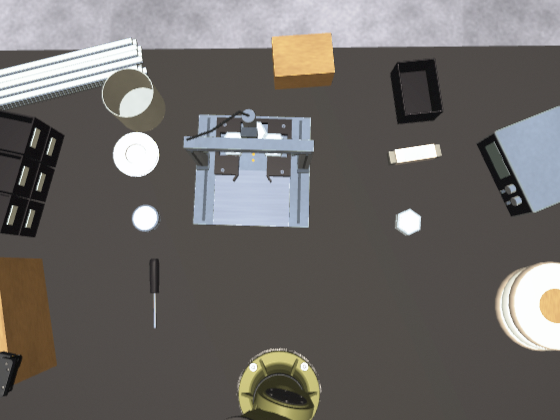

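View pics/side0.png

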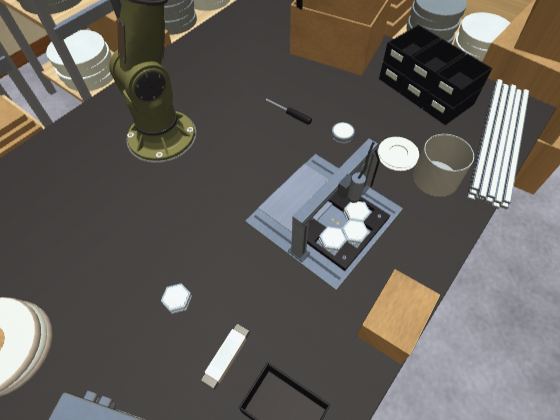

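The top view shows the hex module at about (408,222), right of the station, and the round one at (145,218). The station spans cols 193–313 with its apron near row 200. The side view shows the three seated modules near (357,211), (355,231) and (331,238).

```bash
cat > h.py <<'E'
import numpy as np,cv2
from bench import ctrl
def ray(n,uv,z,p=None):
    p=p or ctrl.camera_params(n);uv=np.atleast_2d(uv).astype(float)
    d=np.c_[uv,np.ones(len(uv))]@np.linalg.inv(p['mtx']).T@p['T'][:3,:3].T
    o=p['T'][:3,3];return o+d*((z-o[2])/d[:,2])[:,None]
E
python3 - <<'E'
import numpy as np,cv2
from h import *
t=np.load('pics/top0.npz')['im'];s=np.load('pics/side0.npz')['im']
a=cv2.resize(t[100:240,180:320],None,fx=4,fy=4,interpolation=cv2.INTER_CUBIC)
cv2.imwrite('pics/topst.png',a[:,:,::-1])
b=cv2.resize(s[135:295,240:410],None,fx=4,fy=3.7,interpolation=cv2.INTER_CUBIC)
cv2.imwrite('pics/sidest.png',b[:,:,::-1])
for n,im,roi in (('top',t,(380,195,435,250)),('side',s,(150,275,205,325)),('side',s,(310,195,375,255))):
    x0,y0,x1,y1=roi
    for thr in (150,215):
        m=(im[y0:y1,x0:x1].min(2)>thr).astype(np.uint8)
        for c in cv2.findContours(m,0,1)[0]:
            if cv2.contourArea(c)<60: continue
            M=cv2.moments(c);ctr=np.array([M['m10']/M['m00']+x0,M['m01']/M['m00']+y0])
            z=.041 if x0==310 else .024
            w=ray(n,c[:,0]+[x0,y0],z)[:,:2]
            ap=cv2.approxPolyDP(c,3,True)[:,0]+[x0,y0]
            print(n,thr,ctr.round(1),ray(n,ctr,z)[0].round(4),'area mm2',cv2.contourArea((w*1000).astype(np.float32)),'corners',ray(n,ap,z)[:,:2].round(3).tolist())
E
```

```text
top 150 [408.2 221.7] [ 0.4629 -0.3715  0.024 ] area mm2 3696.7593156681396 corners [[0.499, -0.378], [0.482, -0.338], [0.448, -0.333], [0.428, -0.361], [0.45, -0.404], [0.479, -0.406]]
top 215 [408.6 221.5] [ 0.4635 -0.3725  0.024 ] area mm2 3044.2325850143097 corners [[0.496, -0.373], [0.482, -0.343], [0.451, -0.342], [0.431, -0.375], [0.445, -0.401], [0.476, -0.406]]
side 150 [175.2 296.6] [ 0.4641 -0.3709  0.024 ] area mm2 3438.4555574529804 corners [[0.451, -0.337], [0.428, -0.366], [0.438, -0.392], [0.479, -0.404], [0.496, -0.364], [0.483, -0.34]]
side 215 [175.1 296.2] [ 0.463  -0.3703  0.024 ] area mm2 2552.8165896362625 corners [[0.451, -0.341], [0.434, -0.375], [0.446, -0.396], [0.476, -0.4], [0.49, -0.362], [0.481, -0.345]]
side 150 [347.7 226.9] [0.7022 0.0647 0.041 ] area mm2 10572.235232957457 corners [[0.694, 0.164], [0.662, 0.139], [0.66, 0.116], [0.693, 0.09], [0.679, 0.092], [0.691, 0.084], [0.691, 0.048], [0.655, 0.032], [0.66, -0.013], [0.687, -0.023], [0.72, -0.005], [0.722, 0.031], [0.756, 0.054], [0.757, 0.083], [0.723, 0.106], [0.725, 0.145]]
side 215 [332.8 237. ] [0.6876 0.0126 0.041 ] area mm2 2550.3348583697116 corners [[0.659, 0.026], [0.659, 0.002], [0.687, -0.019], [0.714, -0.002], [0.715, 0.026], [0.691, 0.043]]
side 215 [354.9 229.9] [0.7232 0.0691 0.041 ] area mm2 2544.245340713649 corners [[0.697, 0.085], [0.694, 0.058], [0.72, 0.038], [0.75, 0.057], [0.751, 0.082], [0.727, 0.1]]
side 215 [357.2 210.1] [0.6932 0.1282 0.041 ] area mm2 2436.35228995909 corners [[0.664, 0.136], [0.67, 0.111], [0.692, 0.098], [0.715, 0.108], [0.721, 0.142], [0.693, 0.159]]
```

View pics/topst.png

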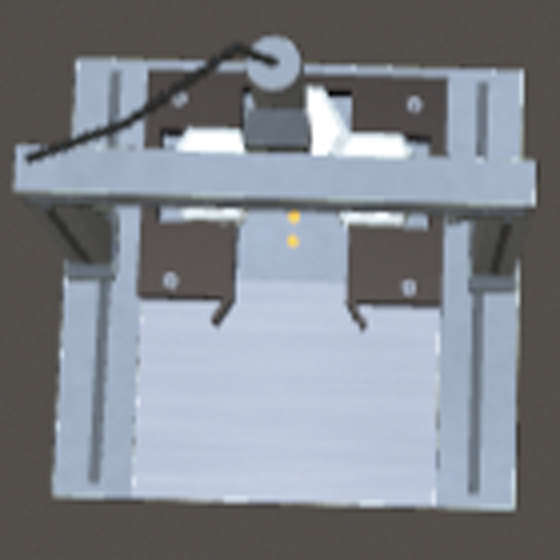

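View pics/sidest.png

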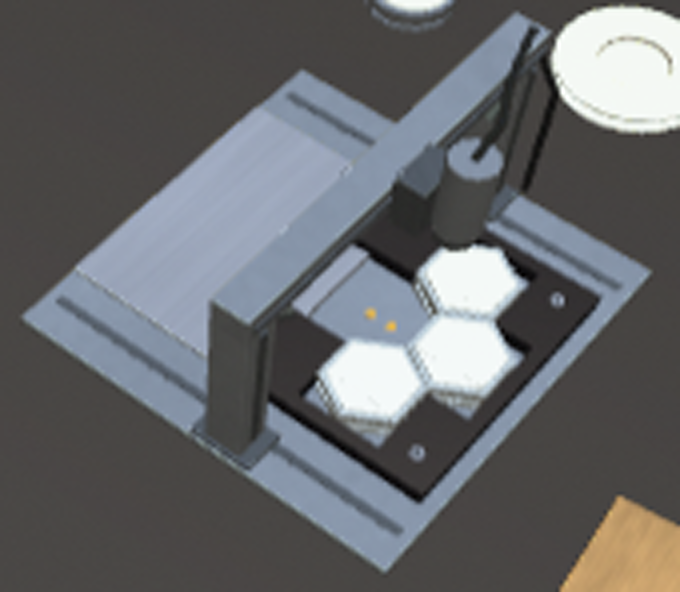

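```bash
python3 - <<'E'
from h import *
from bench import ctrl
P=np.array([[-200,165],[-200,-165],[125,165],[125,-165]])/1000.
def fit(A,B):
    a=A-A.mean(0);b=B-B.mean(0);th=np.arctan2((a[:,0]*b[:,1]-a[:,1]*b[:,0]).sum(),(a*b).sum())
    R=np.array([[np.cos(th),-np.sin(th)],[np.sin(th),np.cos(th)]]);t=B.mean(0)-R@A.mean(0)
    return np.degrees(th).round(2),t.round(4),((B-A@R.T-t)*1000).round(1).tolist()
T=np.array([[52,495],[515,510],[77,60],[523,70]])/4+[180,100]-.4
S=np.array([[303,70],[22,317],[650,270],[385,572]])/[4,3.7]+[240,135]-.4
wt=ray('top',T,.017)[:,:2];ws=ray('side',S,.017)[:,:2]
print(fit(P,wt));print(fit(P,ws));print('both',fit(np.r_[P,P],np.r_[wt,ws]))
M=np.array([[33,-57],[66,0],[33,57]])/1000.
print(fit(M,np.array([[.6876,.0126],[.7232,.0691],[.6932,.1282]])))
# hex yaw: fit line angles from both views
for n,(x0,y0,x1,y1) in (('top',(380,195,435,250)),('side',(150,275,205,325))):
    im=np.load(f'pics/{n}0.npz')['im'][y0:y1,x0:x1]
    big=cv2.resize(im,None,fx=8,fy=8,interpolation=cv2.INTER_CUBIC).min(2)
    for thr in (120,150,180,215):
        c=max(cv2.findContours((big>thr).astype(np.uint8),0,1)[0],key=cv2.contourArea)[:,0]
        w=ray(n,(c+.5)/8-.5+[x0,y0],.024)[:,:2]
        M=cv2.moments((w*1e4).astype(np.float32));o=np.array([M['m10'],M['m01']])/M['m00']/1e4
        a=np.radians(np.arange(0,60,.5))
        # support width over the 3 flat pairs
        q=w-o
        f=[sum(np.ptp(q@[np.cos(t+k),np.sin(t+k)]) for k in np.radians([0,60,120])) for t in a]
        i=int(np.argmin(f));print(n,thr,o.round(4),'yaw mod60',np.degrees(a[i]),f[i]/3)
E
```

```text
(np.float64(-2.17), array([0.6568, 0.0679]), [[1.4, -0.2], [0.2, 0.5], [-1.8, -0.9], [0.2, 0.7]])
(np.float64(-2.27), array([0.6574, 0.0721]), [[1.5, 0.1], [1.0, 0.5], [-2.2, -0.0], [-0.3, -0.6]])
both (np.float64(-2.22), array([0.6571, 0.07  ]), [[1.0, -2.5], [0.0, -1.8], [-2.2, -2.9], [0.0, -1.3], [1.9, 2.4], [1.2, 2.8], [-1.7, 2.0], [-0.2, 1.4]])
(np.float64(-2.72), array([0.6574, 0.0721]), [[-0.0, -1.0], [-0.1, 0.2], [0.1, 0.8]])
top 120 [ 0.4628 -0.3703] yaw mod60 23.5 0.07216169535241741
top 150 [ 0.4633 -0.3712] yaw mod60 23.5 0.06965245830724315
top 180 [ 0.4636 -0.3723] yaw mod60 23.5 0.06622634971402842
top 215 [ 0.4638 -0.3725] yaw mod60 23.5 0.06303110576853828
side 120 [ 0.4663 -0.3714] yaw mod60 23.5 0.0721706277530747
side 150 [ 0.4638 -0.3705] yaw mod60 23.5 0.06611057441984959
side 180 [ 0.4636 -0.3704] yaw mod60 23.5 0.06384933071025976
side 215 [ 0.4626 -0.37  ] yaw mod60 23.0 0.058116953262162284
```

The two views agree on the station origin, about (0.657, 0.070), with yaw −2.2°. The hex is at (0.4635, −0.371), with flats at 23.5° mod 60. Next I'll move above the hex, gripping across the flats at −36.5°.

```bash
python3 -m inch '[[304,-334,0,0,0,-114],[304,-334,0,0,0,-114],[304,-334,0,0,0,-114],[304,-334,0,0,0,-114],[304,-334,0,0,0,-114],[304,-334,0,0,0,-114],[304,-334,0,0,0,-114],[334,-634,0,0,0,-114],[334,-634,0,0,0,-114],[334,-634,0,0,0,-114],[334,-634,0,0,0,-114],[334,-634,0,0,0,-114],[318,-1005,0,0,0,-114],[318,-1005,0,0,0,-114],[318,-1005,0,0,0,-114],[318,-1005,0,0,0,-114],[318,-1005,0,0,0,-114],[318,-1005,0,0,0,-114],[318,-1005,0,0,0,-114],[318,-1005,0,0,0,-114]]' 87
cat > wr.py <<'E'
import sys
from h import *
from scipy.spatial.transform import Rotation as Ro
s=ctrl.get_state();R=Ro.from_rotvec(s['tool_rot']).as_matrix();p=ctrl.camera_params('wrist')
print(s['time'],'pos',s['position'].round(4) if hasattr(s['position'],'round') else s['position'],'yline',np.degrees(np.arctan2(R[1,1],R[0,1])).round(2),'tz',R[:,2].round(3),'q',np.round(s['joint_positions'],2))
print('cam in tool',(R.T@(p['T'][:3,3]-s['position'])).round(3),'camz in tool',(R.T@p['T'][:3,2]).round(2))
im,d=ctrl.get_image('wrist');n=sys.argv[1];cv2.imwrite(f'pics/{n}.png',im[:,:,::-1]);np.savez(f'pics/{n}.npz',im=im,d=d,mtx=p['mtx'],T=p['T'])
E
python3 wr.py w1
```

```text
time: 2.6
position: [0.4633, -0.3711, 0.2359]
tool_rot: [-2.81, -1.402, 0.001]
ft_force: [0.3, 1.5, 0.1]
grip_width: 0.998
grip_force: 0.0
2.6 pos [ 0.4633 -0.3711  0.2359] yline -36.97 tz [-0.001  0.001 -1.   ] q [-0.19  0.3   1.    1.63 -0.25  1.36  0.2 ]
cam in tool [ 0.076  0.001 -0.148] camz in tool [-0.28  0.    0.96]
```

View pics/w1.png

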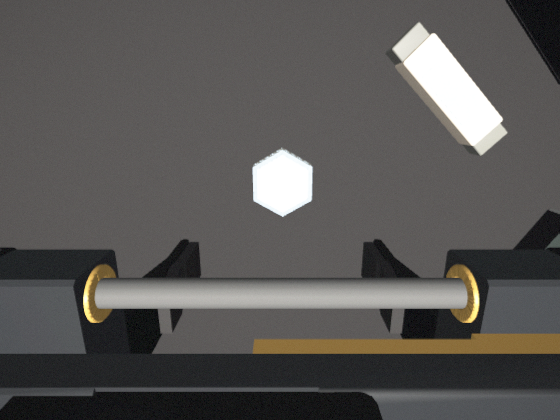

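The wrist view shows the hex at (283,183), centred between the fingers with two flats parallel to them. The driver box is at the upper right, clear of the gripper. I'll check the centre and yaw from this view.

```bash
python3 - <<'E'
from h import *
f=np.load('pics/w1.npz');im=f['im'];p={'mtx':f['mtx'],'T':f['T']}
m=np.zeros(im.shape[:2],np.uint8);m[130:235,230:340]=im[130:235,230:340].min(2)>180
c=max(cv2.findContours(m,0,1)[0],key=cv2.contourArea)[:,0]
w=ray('',c,.024,p)[:,:2];M=cv2.moments((w*1e4).astype(np.float32));o=np.array([M['m10'],M['m01']])/M['m00']/1e4
a=np.arange(0,60,.5);q=w-o
g=[sum(np.ptp(q@[np.cos(t+k),np.sin(t+k)]) for k in np.radians([0,60,120])) for t in np.radians(a)]
i=np.argmin(g);print(o,a[i],g[i]/3)
E
```

```text
[ 0.46429214 -0.37303463] 23.0 0.0667885730977309
```

```bash
python3 -m inch '[[1,-2,-60,0,0,0],[1,-2,-120,0,0,0],[1,-2,-170,0,0,0],[1,-2,-200,0,0,0],[1,-2,-218,0,0,0],[1,-2,-218,0,0,0],[1,-2,-218,0,0,0]]' 87; python3 -m inch '[[0,0,0,0,0,0],[0,0,0,0,0,0],[0,0,0,0,0,0],[0,0,0,0,0,0],[0,0,0,0,0,0],[0,0,0,0,0,0]]' 50 25
```

```text
time: 3.52
position: [0.4657, -0.3738, 0.0201]
tool_rot: [2.808, 1.404, 0.002]
ft_force: [0.1, 0.9, 0.5]
grip_width: 0.996
grip_force: 0.0
time: 4.28
position: [0.4646, -0.3735, 0.019]
tool_rot: [-2.811, -1.403, -0.0]
ft_force: [-1.2, 2.2, 5.4]
grip_width: 0.758
grip_force: 25.0
```

```bash
python3 -m inch '[[0,0,40,0,0,0],[0,0,90,0,0,0],[10,50,110,0,0,10],[20,100,110,0,0,21],[30,156,110,0,0,31],[40,212,110,0,0,42],[50,268,110,0,0,52],[56,324,110,0,0,63],[60,380,110,0,0,73],[63,430,110,0,0,84],[63,449,110,0,0,94.8],[63,449,110,0,0,94.8],[63,449,110,0,0,94.8],[63,449,110,0,0,94.8]]'; python3 wr.py w2
python3 - <<'E'
from h import *
im,d=ctrl.get_image('top');cv2.imwrite('pics/t2.png',cv2.resize(im[100:250,170:330,::-1],None,fx=4,fy=4));
E
```

```text
time: 6.02
position: [0.5276, 0.0736, 0.1285]
tool_rot: [0.876, 3.017, -0.001]
ft_force: [-0.5, 0.3, -1.9]
grip_width: 0.756
grip_force: 25.0
6.025 pos [0.5276 0.0736 0.1285] yline 57.6 tz [ 0. -0. -1.] q [-0.68  0.16  0.54  1.89 -0.09  1.11  0.9 ]
cam in tool [ 0.075  0.    -0.148] camz in tool [-0.28 -0.    0.96]
```

View pics/w2.png

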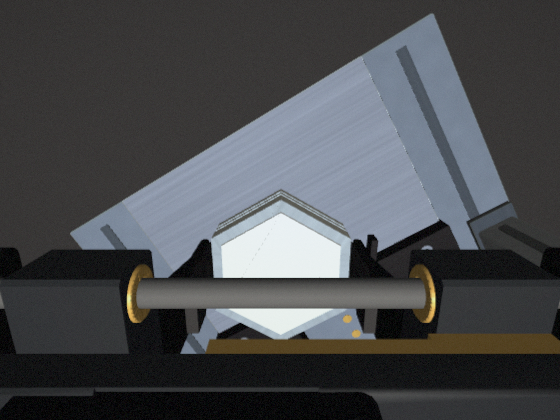

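The wrist view shows the module held level over the apron. The near base corners are at (71,233) and (433,14), so I'll use them to check the station pose.

```bash
python3 - <<'E'
from h import *
f=np.load('pics/w2.npz');p={'mtx':f['mtx'],'T':f['T']}
w=ray('',[[71,233],[433,14],[122,203],[363,58],[348,320],[357,333]],.017,p)[:,:2];print(w.round(4))
v=w[1]-w[0];print(np.linalg.norm(v),np.degrees(np.arctan2(v[1],v[0])))
e=ray('',[[122,203],[363,58]],.02,p)[:,:2];print('apron',e.round(4))
for th in (-2.2,-2.6):
    t=np.radians(th);X=np.array([np.cos(t),np.sin(t)]);Y=np.array([-X[1],X[0]])
    for q,s in ((w[0],1),(w[1],-1)):
        for sg in (1,-1): print(th,sg,(q+.2*X-sg*.165*Y).round(4))
E
```

```text
[[ 0.4531 -0.0869]
 [ 0.4662  0.239 ]
 [ 0.4558 -0.0339]
 [ 0.465   0.184 ]
 [ 0.6508  0.0679]
 [ 0.6673  0.0682]]
0.32611234221484553 87.68333606171389
apron [[ 0.4559 -0.0322]
 [ 0.465   0.1832]]
-2.2 1 [ 0.6466 -0.2594]
-2.2 -1 [0.6592 0.0703]
-2.2 1 [0.6598 0.0664]
-2.2 -1 [0.6724 0.3962]
-2.6 1 [ 0.6454 -0.2608]
-2.6 -1 [0.6603 0.0689]
-2.6 1 [0.6586 0.0651]
-2.6 -1 [0.6735 0.3947]
```

```bash
python3 -m inch '[[0,0,-40,0,0,0],[0,0,-70,0,0,0],[0,0,-82,0,0,0],[0,0,-88,0,0,0],[0,0,-89,0,0,0],[0,0,-89,0,0,0],[0,0,-89,0,0,0]]'
```

```text
time: 7.0
position: [0.5282, 0.0757, 0.0403]
tool_rot: [0.869, 3.018, 0.002]
ft_force: [-0.4, 0.7, -1.5]
grip_width: 0.759
grip_force: 25.0
```

```bash
python3 -m inch '[[0,0,-1.5,0,0,0],[0,0,-2,0,0,0],[0,0,-2,0,0,0]]'; python3 -m inch '[[0,0,0,0,0,0],[0,0,0,0,0,0],[0,0,0,0,0,0],[0,0,0,0,0,0]]' 87;  python3 -m inch '[[0,0,40,0,0,0],[-20,0,90,0,0,0],[-50,0,130,0,0,0],[-110,0,150,0,0,10],[-130,0,150,0,0,20],[-130,0,150,0,0,30],[-130,0,150,0,0,30]]' 4; python3 wr.py w3; python3 - <<'E'
from h import *
im,d=ctrl.get_image('top');cv2.imwrite('pics/t3.png',cv2.resize(im[100:250,170:330,::-1],None,fx=4,fy=4))
im,d=ctrl.get_image('side');np.savez('pics/s3.npz',im=im)
E
```

```text
time: 7.38
position: [0.5281, 0.0757, 0.0389]
tool_rot: [0.869, 3.018, 0.001]
ft_force: [-2.8, -0.8, 8.0]
grip_width: 0.757
grip_force: 25.0
time: 7.88
position: [0.5275, 0.0755, 0.0375]
tool_rot: [-0.869, -3.019, 0.0]
ft_force: [-0.5, 0.7, 0.6]
grip_width: 0.99
grip_force: 0.0
time: 8.75
position: [0.3974, 0.0756, 0.1878]
tool_rot: [0.061, 3.14, 0.002]
ft_force: [-0.3, -0.1, -0.5]
grip_width: 0.286
grip_force: 0.0
8.75 pos [0.3974 0.0756 0.1878] yline 87.77 tz [ 0.001  0.001 -1.   ] q [-0.82 -0.23  0.5   2.09  0.11  1.25  1.17]
cam in tool [ 0.075 -0.    -0.148] camz in tool [-0.28 -0.    0.96]
```

View pics/w3.png

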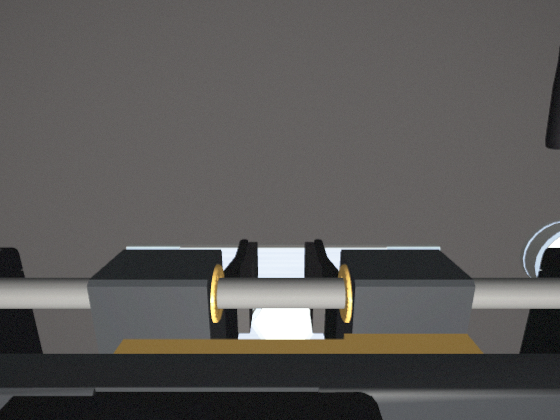

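Released, and the fingers are lined up behind the module. I'll check its position relative to the channel in the top view.

View pics/t3.png

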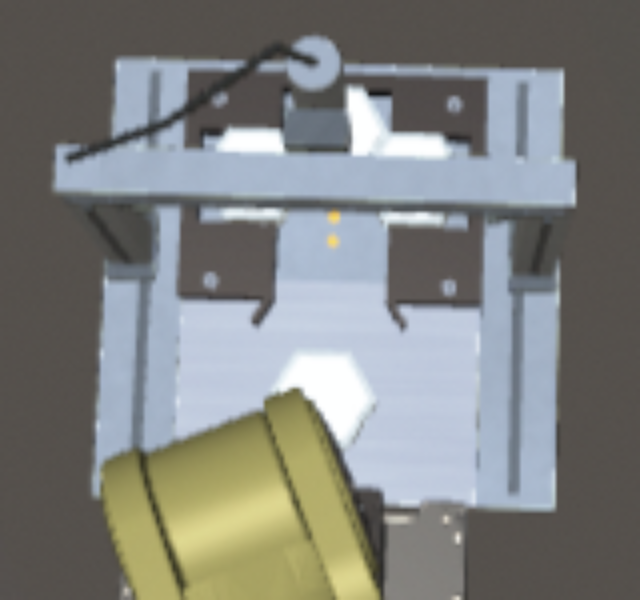

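```bash
python3 - <<'E'
from h import *
im=cv2.imread('pics/t3.png');m=(im.min(2)>222).astype(np.uint8)
for c in cv2.findContours(m,0,1)[0]:
    if cv2.contourArea(c)<3000: continue
    M=cv2.moments(c);u=np.array([M['m10'],M['m01']])/M['m00'];print(u,cv2.contourArea(c),ray('top',u/4-.4+[170,100],.044)[0])
# cheeks/lip block inner edges: approx given pixel
E
```

```text
[330.04800494 387.79995369] 4319.0 [0.53578873 0.06914308 0.044     ]
```

The module sits centred in front of the channel to within about 1 mm, with its far flat square to it. I'll lean back 25° and come down behind it.

```bash
python3 -m inch '[[40,2,0,-0.4,-10,0],[61,2,-30,-0.8,-20,0],[61,2,-60,-1,-25,0],[61,2,-100,-1,-25,0],[61,2,-130,-1,-25,0],[61,2,-145,-1,-25,0],[61,2,-145,-1,-25,0],[61,2,-145,-1,-25,0]]' 4; python3 - <<'E'
from h import *
from scipy.spatial.transform import Rotation as Ro
s=ctrl.get_state();R=Ro.from_rotvec(s['tool_rot']).as_matrix();print(s['position'],R[:,1].round(3),R[:,2].round(3),np.round(s['joint_positions'],2),s['grip_width'])
E
```

```text
time: 9.9
position: [0.4589, 0.0774, 0.0429]
tool_rot: [0.052, 2.704, -0.013]
ft_force: [0.3, -0.6, 0.8]
grip_width: 0.043
grip_force: 0.0
[0.45888756 0.07742234 0.04291857] [ 0.039  0.999 -0.001] [ 0.423 -0.017 -0.906] [-0.48 -0.13  0.13  2.45  0.42  0.45  0.84] 0.042685920652699216
```

```bash
python3 -m inch '[[10,-0.4,0,0,0,0],[17,-0.7,0,0,0,0],[21,-0.9,0,0,0,0],[25,-1,0,0,0,0],[30,-1.2,0,0,0,0],[35,-1.5,0,0,0,0],[40,-1.7,0,0,0,0],[45,-1.9,0,0,0,0],[50,-2.1,0,0,0,0],[55,-2.3,0,0,0,0],[60,-2.6,0,0,0,0],[60,-2.6,0,0,0,0]]' ; python3 - <<'E'
from h import *
im,d=ctrl.get_image('top');cv2.imwrite('pics/t4.png',cv2.resize(im[100:250,170:330,::-1],None,fx=4,fy=4))
E
```

```text
time: 11.4
position: [0.5192, 0.0749, 0.0428]
tool_rot: [0.051, 2.704, -0.013]
ft_force: [-0.2, 0.2, 0.2]
grip_width: 0.042
grip_force: 0.0
```

View pics/t4.png

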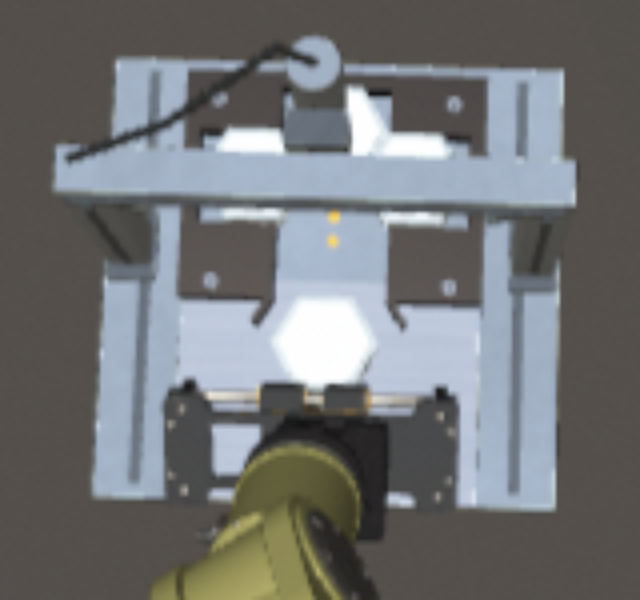

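The module is square to the channel and entering the cheeks at (324,343), about 2 mm left of the channel mid. I'll keep pushing with a slight drift right.

```bash
python3 -m inch '[[4,-0.7,0,0,0,0],[8,-1.4,0,0,0,0],[12,-2.1,0,0,0,0],[16,-2.5,0,0,0,0],[20,-2.8,0,0,0,0],[24,-2.9,0,0,0,0],[28,-3,0,0,0,0]]'; python3 -m inch '[[4,-0.2,0,0,0,0],[8,-0.4,0,0,0,0],[12,-0.6,0,0,0,0],[16,-0.7,0,0,0,0],[20,-0.9,0,0,0,0]]'; python3 -m inch '[[4,-0.2,0,0,0,0],[8,-0.4,0,0,0,0],[12,-0.6,0,0,0,0],[16,-0.7,0,0,0,0],[20,-0.9,0,0,0,0]]';python3 - <<'E'
from h import *
im,d=ctrl.get_image('side');cv2.imwrite('pics/s5.png',cv2.resize(im[135:295,240:410,::-1],None,fx=4,fy=3.7,interpolation=cv2.INTER_CUBIC))
E
```

```text
time: 12.32
position: [0.5468, 0.0719, 0.0425]
tool_rot: [0.05, 2.705, -0.013]
ft_force: [-2.2, 0.5, -0.1]
grip_width: 0.047
grip_force: 0.5
time: 12.95
position: [0.5668, 0.071, 0.0426]
tool_rot: [0.05, 2.705, -0.013]
ft_force: [-2.6, 0.4, 1.2]
grip_width: 0.049
grip_force: 1.0
time: 13.58
position: [0.5867, 0.0701, 0.0425]
tool_rot: [0.05, 2.705, -0.013]
ft_force: [-0.2, 0.6, -0.5]
grip_width: 0.044
grip_force: 0.3
```

View pics/s5.png

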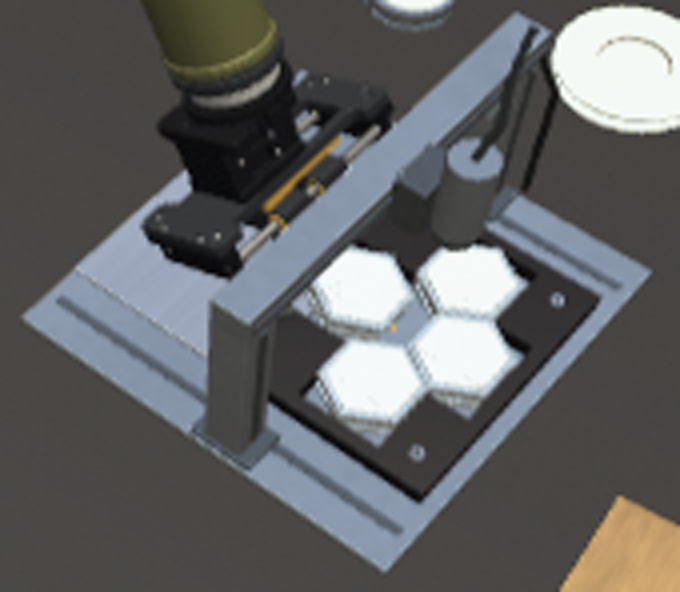

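The side view shows the module nosing over the lip, at (360,290), with its flats parallel to the seated ones and the gripper clear of the beam. I'll continue gently while watching the force.

```bash
python3 -m inch '[[3,-0.1,0,0,0,0],[6,-0.2,0,0,0,0],[9,-0.4,0,0,0,0],[12,-0.5,0,0,0,0],[15,-0.6,0,0,0,0]]'; python3 -m inch '[[2,-0.1,0,0,0,0],[4,-0.2,0,0,0,0],[6,-0.2,0,0,0,0],[6,-0.2,0,0,0,0]]'; python3 -m inch '[[1,0,0,0,0,0],[2,-0.1,0,0,0,0],[2,-0.1,0,0,0,0]]'
```

```text
time: 14.25
position: [0.6017, 0.0695, 0.0426]
tool_rot: [0.05, 2.704, -0.013]
ft_force: [0.1, 0.3, -0.4]
grip_width: 0.046
grip_force: 0.3
time: 14.75
position: [0.6078, 0.0693, 0.0427]
tool_rot: [0.05, 2.704, -0.013]
ft_force: [0.1, 0.1, -0.5]
grip_width: 0.044
grip_force: 0.2
time: 15.12
position: [0.6092, 0.0693, 0.0424]
tool_rot: [0.05, 2.705, -0.013]
ft_force: [-2.6, -0.5, 2.4]
grip_width: 0.049
grip_force: 1.7
```

```bash
python3 -m inch '[[1,0,0,0,0,0],[1,0,0,0,0,0]]'; python3 -m inch '[[1,0,0,0,0,0],[1,0,0,0,0,0]]'; cat > sd.py <<'E'
import sys
from h import *
im,d=ctrl.get_image('side');cv2.imwrite(f'pics/{sys.argv[1]}.png',cv2.resize(im[185:265,290:390,::-1],None,fx=7,fy=7,interpolation=cv2.INTER_CUBIC))
x0,y0=300,190;b=cv2.resize(im[y0:255,x0:380],None,fx=6,fy=6,interpolation=cv2.INTER_CUBIC).min(2)
for thr in (215,225):
  for c in cv2.findContours((b>thr).astype(np.uint8),0,1)[0]:
    if cv2.contourArea(c)<4000: continue
    M=cv2.moments(c);u=np.array([M['m10'],M['m01']])/M['m00'];print(thr,ray('side',(u+.5)/6-.5+[x0,y0],.041)[0].round(4),cv2.contourArea(c))
E
python3 sd.py s6
```

```text
time: 15.38
position: [0.6099, 0.0694, 0.0424]
tool_rot: [0.05, 2.706, -0.013]
ft_force: [-5.6, 0.8, 3.7]
grip_width: 0.046
grip_force: 2.8
time: 15.62
position: [0.6102, 0.0693, 0.0421]
tool_rot: [0.05, 2.707, -0.013]
ft_force: [-9.1, 1.0, 6.4]
grip_width: 0.045
grip_force: 4.6
215 [0.6877 0.0128 0.041 ] 11709.0
215 [0.7239 0.0689 0.041 ] 11376.5
215 [0.6578 0.072  0.041 ] 10637.0
215 [0.6936 0.128  0.041 ] 9958.0
225 [0.6878 0.0128 0.041 ] 11129.5
225 [0.7238 0.069  0.041 ] 10778.5
225 [0.6577 0.072  0.041 ] 10130.0
225 [0.6934 0.1281 0.041 ] 9491.5
```

View pics/s6.png

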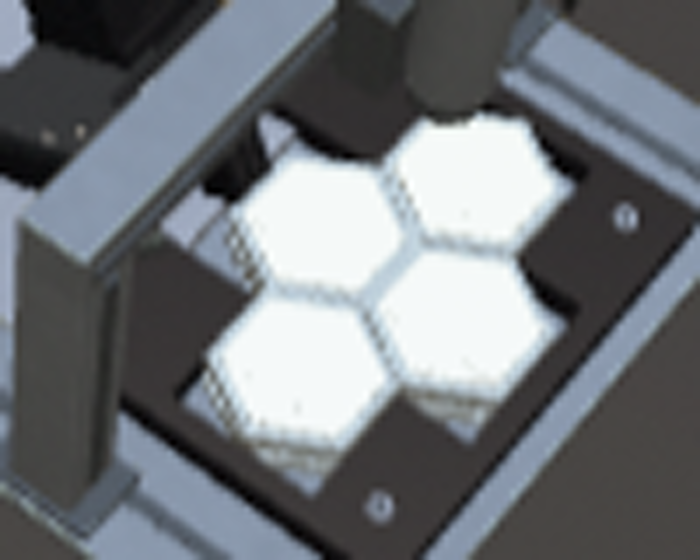

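The side view shows the module down in its seat and flush with all three neighbours: centre distances are about 66 mm, and the pushing force is rising against the stop. I'll back off and check again.

```bash
python3 -m inch '[[-5,0.2,0,0,0,0],[-20,0.8,3,0,0,0],[-50,2,10,0,0,0],[-90,3,30,0,0,0],[-90,3,30,0,0,0],[-90,3,30,0,0,0]]'; python3 sd.py s7; python3 - <<'E'
from h import *
im,d=ctrl.get_image('side');p=ctrl.camera_params('side')
# height of top faces from depth
for X in [(.6578,.072),(.6877,.0128),(.7239,.0689),(.6936,.128)]:
    T=np.linalg.inv(p['T']);c=T[:3,:3]@np.array([*X,.041])+T[:3,3];uv=(p['mtx']@c)[:2]/c[2];u,v=uv.round().astype(int)
    ys,xs=np.mgrid[v-4:v+5,u-4:u+5];z=d[v-4:v+5,u-4:u+5];r=np.stack([xs,ys,np.ones_like(xs)],-1)@np.linalg.inv(p['mtx']).T*z[...,None]
    w=(r@p['T'][:3,:3].T+p['T'][:3,3]).reshape(-1,3);k,*_=np.linalg.lstsq(np.c_[w[:,:2]-w[:,:2].mean(0),np.ones(len(w))],w[:,2],rcond=None);print('z',k[2].round(4),'slope',k[:2].round(3))
E
```

```text
time: 16.42
position: [0.5221, 0.0725, 0.0733]
tool_rot: [0.05, 2.703, -0.011]
ft_force: [1.3, 0.4, 0.1]
grip_width: 0.045
grip_force: 0.0
215 [0.6877 0.0128 0.041 ] 11767.5
215 [0.7239 0.0689 0.041 ] 11431.5
215 [0.6578 0.0719 0.041 ] 10669.5
215 [0.6936 0.128  0.041 ] 10005.5
225 [0.6877 0.0128 0.041 ] 11185.0
225 [0.7238 0.069  0.041 ] 10834.0
225 [0.6578 0.072  0.041 ] 10157.5
225 [0.6935 0.1281 0.041 ] 9530.5
z 0.056 slope [ 0.626 -1.401]
z 0.0437 slope [-0.01  -0.045]
z 0.0435 slope [0.048 0.002]
z 0.0436 slope [ 0.002 -0.002]
```

```bash
python3 - <<'E'
from h import *
im,d=ctrl.get_image('side');p=ctrl.camera_params('side')
T=np.linalg.inv(p['T']);c=T[:3,:3]@np.array([.6578,.072,.041])+T[:3,3];uv=(p['mtx']@c)[:2]/c[2];u,v=uv.round().astype(int);print(u,v)
ys,xs=np.mgrid[v-5:v+6,u-7:u+8];r=np.stack([xs,ys,np.ones_like(xs)],-1)@np.linalg.inv(p['mtx']).T*d[v-5:v+6,u-7:u+8][...,None]
print(((r@p['T'][:3,:3].T+p['T'][:3,3])[...,2]*1000).round().astype(int))
E
```

```text
336 217
[[48 41 45 41 41 42 39 41 43 44 44 41 44 44 45]
 [46 46 44 39 42 45 42 42 44 46 45 39 41 42 44]
 [44 43 48 45 43 44 44 41 44 45 46 45 42 44 42]
 [45 46 43 43 41 46 42 42 44 44 45 43 43 44 43]
 [45 41 43 44 46 43 47 47 47 40 41 44 45 46 45]
 [44 44 43 44 43 45 45 44 40 45 42 44 43 43 43]
 [44 43 43 41 44 45 41 45 44 43 47 44 42 42 42]
 [46 42 45 42 43 45 40 39 42 39 41 46 42 43 43]
 [43 46 44 41 44 44 43 43 43 43 44 40 45 41 42]
 [42 41 46 44 43 43 45 42 45 46 43 40 44 44 44]
 [39 46 42 44 45 41 43 44 44 43 42 40 43 41 41]]
```

The outlier was a single missing depth reading. The module is level with its neighbours, at about 43.5 mm in the same view, so I'm handing in.

```bash
python3 -c "
from bench import ctrl
print(ctrl.close_job())"
```

```text
the job is handed in; nothing more can be done
None
```

The job is handed in (no verdict was returned): the hex module was set down on the apron, pushed over the lip and is home in the seat, flat and level with its three neighbours, with centre distances of about 66 mm.

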